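# Stow the pharmacy delivery in the tilt-out bin

### The job

Put the pharmacy delivery away: slide the bin's lock fully over to unlock it, pull the tilt-out flap all the way down, and put every amber vial that stands on the table into the flap's tray, one vial to a pocket. Then push the flap fully shut and slide the lock all the way back home. Leave everything else on the table where it is.

Things in the scene. Friction and masses are not known exactly. Their poses are not given: they have to be found in the camera images.
- bin: White plastic tilt-out bin, 346 wide (y) x 130 deep (x) x 172 mm high, fixed, under a pine board 430 wide x 135 deep whose top is 190 mm above the table, on two pine side panels. Origin: on the table below the middle of the flap's hinge line; x points into the bin (away from the robot), y left along the hinge, z up. Front edges of bin and board at x = 0.
- flap (a joint): Angle of the bin's tilt-out front flap (rad): 0 shut (upright), 0.75 fully open (top leaning to the robot, at the stop). Friction hinge: stays where left. A front panel 310 wide x 150 high x 10 mm thick with a tray of five pockets in a row behind it, which tilts out with it; the sloping panel then leads down into the pockets.
- flap_hinge (a point): Middle of the hinge line, at the lower edge of the flap's inner face, 20 mm above the table. It turns with the flap: y along the hinge, z up the panel, x from the panel towards the tray's rear wall.
- flap_handle (a point): Middle of the flap's steel bar handle: a 12 mm round bar, 90 mm long along y, 50 mm in front of the hinge frame's z axis (40 mm off the panel's front face) and 138 mm up from the hinge along the panel; 158 mm above the table when shut. Turns with the flap.
- lock (a joint): Travel of the lock slide along the bin's y (m): 0 at its right end stop = locked (its steel tongue stands in front of the flap's top edge and stops the flap), 0.05 at its left end stop = unlocked. It stays where it is left.
- lock_grip (a point): Point in the lock slide's grey grip block on top of the pine board: 28 (x) x 16 (y) x 30 mm high, top 11 mm above this point, board 22 mm below it. It is 22 mm behind the bin's front edge, and 135 mm left of the bin's middle when locked.
- pocket0 (a point): Floor centre of pocket 0 in the flap's tray (0 rightmost, then leftwards, 60 mm apart). Inside 70 mm (x, front to rear) x 48 mm (y); 12 mm thick dividers 45 mm high, outer side walls 60 mm, rear wall 70 mm, front = the panel, 145 mm. Turns with the flap: z out of the pocket along the panel; the centre lies 35 mm behind the hinge frame's z axis.
- pocket1 (a point): Floor centre of pocket 1 in the flap's tray (0 rightmost, then leftwards, 60 mm apart). Inside 70 mm (x, front to rear) x 48 mm (y); 12 mm thick dividers 45 mm high, outer side walls 60 mm, rear wall 70 mm, front = the panel, 145 mm. Turns with the flap: z out of the pocket along the panel; the centre lies 35 mm behind the hinge frame's z axis.
- pocket2 (a point): Floor centre of pocket 2 in the flap's tray (0 rightmost, then leftwards, 60 mm apart). Inside 70 mm (x, front to rear) x 48 mm (y); 12 mm thick dividers 45 mm high, outer side walls 60 mm, rear wall 70 mm, front = the panel, 145 mm. Turns with the flap: z out of the pocket along the panel; the centre lies 35 mm behind the hinge frame's z axis.
- pocket3 (a point): Floor centre of pocket 3 in the flap's tray (0 rightmost, then leftwards, 60 mm apart). Inside 70 mm (x, front to rear) x 48 mm (y); 12 mm thick dividers 45 mm high, outer side walls 60 mm, rear wall 70 mm, front = the panel, 145 mm. Turns with the flap: z out of the pocket along the panel; the centre lies 35 mm behind the hinge frame's z axis.
- pocket4 (a point): Floor centre of pocket 4 in the flap's tray (0 rightmost, then leftwards, 60 mm apart). Inside 70 mm (x, front to rear) x 48 mm (y); 12 mm thick dividers 45 mm high, outer side walls 60 mm, rear wall 70 mm, front = the panel, 145 mm. Turns with the flap: z out of the pocket along the panel; the centre lies 35 mm behind the hinge frame's z axis.
- vial0: Sealed amber pill vial, standing on the table at the start: 32 mm diameter, 58 mm tall in all, its upper 15 mm an eight-sided white cap 35 mm wide. Origin at its centre (29 mm above its underside), z along its axis to the cap. About 45 g. May be absent.
- vial1: Sealed amber pill vial, standing on the table at the start: 32 mm diameter, 58 mm tall in all, its upper 15 mm an eight-sided white cap 35 mm wide. Origin at its centre (29 mm above its underside), z along its axis to the cap. About 45 g. May be absent.
- vial2: Sealed amber pill vial, standing on the table at the start: 32 mm diameter, 58 mm tall in all, its upper 15 mm an eight-sided white cap 35 mm wide. Origin at its centre (29 mm above its underside), z along its axis to the cap. About 45 g. May be absent.
- vial3: Sealed amber pill vial, standing on the table at the start: 32 mm diameter, 58 mm tall in all, its upper 15 mm an eight-sided white cap 35 mm wide. Origin at its centre (29 mm above its underside), z along its axis to the cap. About 45 g. May be absent.
- vial4: Sealed amber pill vial, standing on the table at the start: 32 mm diameter, 58 mm tall in all, its upper 15 mm an eight-sided white cap 35 mm wide. Origin at its centre (29 mm above its underside), z along its axis to the cap. About 45 g. May be absent.
- organizer: Bystander: green snap-lid pill organizer, 47 x 75 x 25 mm, origin under its centre.
- dish: Bystander: round white ceramic dish, 76 mm across, 22 mm high, origin under its centre.
- cap: Bystander: steel bottle cap, 38 mm across, 12 mm high, origin under its centre.
- tape: Bystander: roll of paper tape, 58 mm across, 19 mm high, origin under its centre.
Not all that is in view belongs to the job. What is shaped like the vial4 but purple is not meant.

How it is judged:
On the way, in this order (a step that is already met when the one before it is completed fails the run):
1. the lock is slid fully to its unlocked end while the flap is shut (value of joint lock above 0.045 m and value of joint flap below 0.04 rad), for 0.2 s.
2. the flap is pulled fully open (value of joint flap above 0.68 rad), for 0.2 s.
3. every vial lies in a pocket of the open flap, one to a pocket (x of vial0 in the frame of flap_hinge between -0.002 and 0.072 m and y of vial0 in the frame of flap_hinge between -0.147 and 0.147 m and z of vial0 in the frame of flap_hinge between 0.01 and 0.051 m and x of vial1 in the frame of flap_hinge between -0.002 and 0.072 m and y of vial1 in the frame of flap_hinge between -0.147 and 0.147 m and z of vial1 in the frame of flap_hinge between 0.01 and 0.051 m and x of vial2 in the frame of flap_hinge between -0.002 and 0.072 m and y of vial2 in the frame of flap_hinge between -0.147 and 0.147 m and z of vial2 in the frame of flap_hinge between 0.01 and 0.051 m and x of vial3 in the frame of flap_hinge between -0.002 and 0.072 m and y of vial3 in the frame of flap_hinge between -0.147 and 0.147 m and z of vial3 in the frame of flap_hinge between 0.01 and 0.051 m and x of vial4 in the frame of flap_hinge between -0.002 and 0.072 m and y of vial4 in the frame of flap_hinge between -0.147 and 0.147 m and z of vial4 in the frame of flap_hinge between 0.01 and 0.051 m and distance between vial0 and vial1 above 0.042 m and distance between each of vial0, vial1 and vial2 above 0.042 m and distance between each of vial0, vial1, vial2 and vial3 above 0.042 m and distance between each of vial0, vial1, vial2, vial3 and vial4 above 0.042 m and value of joint flap above 0.6 rad), for 0.3 s.
4. the flap is pushed shut with the lock still open (value of joint flap below 0.04 rad and value of joint lock above 0.04 m), for 0.2 s.
5. the lock is slid back home (value of joint flap below 0.04 rad and value of joint lock below 0.005 m), for 0.2 s.
At the end, for the whole second after the job is handed in: Flap shut (under 0.04 rad), lock within 5 mm of its right end stop, every vial present at rest in a pocket of its own (any way up; centre inside the walls, under 46 mm above the floor), organizer, dish, cap and tape within 50 mm of their start places (all of step 5 and x of vial0 in the frame of flap_hinge between -0.002 and 0.072 m and y of vial0 in the frame of flap_hinge between -0.147 and 0.147 m and z of vial0 in the frame of flap_hinge between 0.01 and 0.051 m and x of vial1 in the frame of flap_hinge between -0.002 and 0.072 m and y of vial1 in the frame of flap_hinge between -0.147 and 0.147 m and z of vial1 in the frame of flap_hinge between 0.01 and 0.051 m and x of vial2 in the frame of flap_hinge between -0.002 and 0.072 m and y of vial2 in the frame of flap_hinge between -0.147 and 0.147 m and z of vial2 in the frame of flap_hinge between 0.01 and 0.051 m and x of vial3 in the frame of flap_hinge between -0.002 and 0.072 m and y of vial3 in the frame of flap_hinge between -0.147 and 0.147 m and z of vial3 in the frame of flap_hinge between 0.01 and 0.051 m and x of vial4 in the frame of flap_hinge between -0.002 and 0.072 m and y of vial4 in the frame of flap_hinge between -0.147 and 0.147 m and z of vial4 in the frame of flap_hinge between 0.01 and 0.051 m and distance between vial0 and vial1 above 0.042 m and distance between each of vial0, vial1 and vial2 above 0.042 m and distance between each of vial0, vial1, vial2 and vial3 above 0.042 m and distance between each of vial0, vial1, vial2, vial3 and vial4 above 0.042 m and linear speed of each of vial0, vial1, vial2, vial3, vial4 below 0.03 m/s and distance of each of organizer, dish, cap, tape from where it was at the start of the episode below 0.05 m); the robot touches nothing.
It fails at once if a bystander was carried off or knocked over 80 mm away (distance of any of organizer, dish, cap, tape from where it was at the start of the episode above 0.08 m).
Of vial0, vial1, vial2, vial3, vial4 only 3 to 5 are there at a start; the rules pass over those that are not, and their reading is None.
At some moment in a run one of vial0, vial1, vial2, vial3, vial4 may be knocked a few centimetres aside while the robot is not near it.
Once in a run the grip may slacken for a moment while it holds something.
It also fails if it takes over 210 s, if anything falls off the work surface, if the arm or the gripper's body presses on something with over 40 N, if the wrist force passes 120 N, or if a joint passes its speed limit or range.

### The arm

A 6-joint arm with a two-finger parallel gripper is mounted at the origin on the work surface. World frame = base frame: x ahead of the robot, y to its left, z up, the work surface at z = 0. Lengths are in m, angles in rad, forces in N, time in s.
With the tool pointing down it reaches from about 0.325 to 0.85 m from the base axis. Payload 15.5 kg.
Tool frame: the origin (TCP) lies midway between the tips of the shut fingers; the grasp point (between the pads) lies 19 mm behind it; z points along the fingers, y is the line along which they close (so a half turn about z gives the same grasp; the last joint's range is limited). The gripper opens to 91 mm and grips with 3 to 60 N. Pads are 32 mm wide; open, the fingers measure 118 mm over their backs; the gripper's body (76 mm by 178 mm) begins 60 mm behind the grasp point.
Start: joints at [1.169, 0.494, 1.345, -0, 1.302, -0.096], TCP at [0.189, 0.596, 0.214] pointing down, gripper open.
Joint ranges: [-2.91, 2.91], [-0.82, 2.16], [0.22, 2.67], [-1.22, 4.37], [0.12, 2.79], [-3.08, 3.08]. Speed limits (rad/s): [1.89, 1.89, 2.57, 3.01, 3.01, 3.01].

### API

Orientations are given as a unit quaternion [w, x, y, z].
In Python, from bench import ctrl, eyes, order gives the robot as it stands.
- The arm moves only by the tool play_rows, never from a script. Its argument "plan" is a list that holds one entry, the list of rows, each a list of 4 numbers: the shift along the tool's x, y, z each as a share of 80 cm, from -1 to 1, then the turn about the tool's z as a share of 180 degrees, from -1 to 1. A call has 1 to 20 rows; each row is the pose to reach, as a shift and turn from the pose commanded when the call began, along the tool's axes at that moment, turning the shorter way round; what a row does not reach only later rows make up. A row lasts 1/10 s, in which the tool goes at most 50 mm and 8.59 degrees, less where a joint would pass 70% of its speed; a pose out of reach is approached as far as the arm can. A call with a number of a shift or a turn outside -1 to 1 is refused whole. A call with a gripper value outside its range is refused whole. "grip" is the opening, from 0 (shut) to 1 (fully open), set as the call begins (left out, the last holds). The fingers move at their own pace and stop on an object; "grip_force" is the grip in N (left out, the last holds). Time passes only in rows, so rows that repeat a pose let the fingers close. It gives the time, the measured TCP pose, the force, the opening and the grip force at its end, in the units of the state.
- ctrl.observe(): the state, without advancing time (a new reading comes with each control period).
- eyes.capture(name): name is "side" or "top" or "wrist"; returns a dict with "img" (400x640x3 uint8, red, green, blue), "range_z" (400x640 float32, m along the optical axis (not along the pixel's ray), 0 where there is no reading), "K" (3x3 intrinsics, pixels), "extrinsics" (4x4, takes a point from world to camera coordinates). Camera axes: x right, y up, looking along -z (the intrinsics and any distortion apply to the point x, -y, -z); pixel columns grow to the right and rows downward; lengths in m; the calibration is good to about 2 mm. A picture is of the moment at which its call begins.
- order.hand_in(): hands the job in; it is judged then, once.
The state is a dict: "clock": time; "joint_pos": joint angles; "dq": joint speeds; "tau": joint torques, N m; "position": TCP position; "tool_rot": TCP orientation; "ft_force": force on the tool from outside, world axes, zero at the start; "torque": the same for the moment, N m; "opening": opening from 0.0 (shut) to 1.0 (fully open); "gripper_force": force on a finger pad.
Only numpy, scipy, OpenCV 4.12 (cv2) and the standard library are available. Lean on these libraries where they do the work, as an engineer would, in place of code of your own. Each camera call takes 0.05 s, during which the arm holds its last target. There are 200 camera calls.

## Working session

There is one attempt and no reset: what is moved stays moved. The work goes in short steps, Python scripts to look and compute and a tool call to move; the robot and the scene stay as the last step left them, time stands still between calls to the robot, and variables do not carry over. Pictures are saved under pics/ and viewed, at most 14 in all, crops included, and the job is handed in when it is done.

Besides the shell and the picture viewer there is one more tool, called as name([rows], argument=value, ...), one row to a line, values as JSON. play_rows: Moves the arm, as the interface text tells. Shift numbers are shares of 80 cm and turn numbers shares of 180 degrees, none past 1 either way. Its arguments: {"type":"object","properties":{"plan":{"type":"array"},"grip":{"type":"number"},"grip_force":{"type":"number"}},"required":["plan"]}

```bash
mkdir -p pics; ls; cat > h.py <<'E'
import numpy as np,cv2
from bench import ctrl,eyes,order
def cap(n,save=None):
    c=eyes.capture(n)
    if save: cv2.imwrite('pics/'+save,cv2.cvtColor(c['img'],cv2.COLOR_RGB2BGR))
    return c
def world(c,uv,z=None):
    """pixels -> world; by depth, or on plane z"""
    uv=np.atleast_2d(np.asarray(uv,float)); K=c['K']; T=np.linalg.inv(c['extrinsics'])
    d=np.c_[(uv[:,0]-K[0,2])/K[0,0],-(uv[:,1]-K[1,2])/K[1,1],-np.ones(len(uv))]
    if z is None:
        r=c['range_z'][uv[:,1].astype(int),uv[:,0].astype(int)]
        return (d*r[:,None])@T[:3,:3].T+T[:3,3]
    D=d@T[:3,:3].T; o=T[:3,3]
    return o+D*((z-o[2])/D[:,2])[:,None]
def cloud(c):
    v,u=np.mgrid[0:400,0:640]; return world(c,np.c_[u.ravel(),v.ravel()]).reshape(400,640,3)
E
python3 - <<'E'
from h import *
for n in ('top','side'):
    c=cap(n,n+'0.png'); print(n,c['K'].tolist(),np.round(np.linalg.inv(c['extrinsics']),3).tolist())
print(ctrl.observe())
E
```

```text
pics
top [[448.7290565887134, 0.0, 321.40853663761743], [0.0, 448.7290565887134, 206.17711811384106], [0.0, 0.0, 1.0]] [[0.027, 0.97, -0.24, 0.239], [-1.0, 0.028, -0.001, 0.014], [0.006, 0.24, 0.971, 1.363], [0.0, 0.0, 0.0, 1.0]]
side [[447.0962799574094, 0.0, 318.3511548150912], [0.0, 447.0962799574094, 195.14388635701374], [0.0, 0.0, 1.0]] [[0.136, 0.942, -0.306, 0.161], [-0.991, 0.127, -0.049, -0.064], [-0.007, 0.31, 0.951, 1.289], [0.0, 0.0, 0.0, 1.0]]
{'clock': 0.1, 'joint_pos': array([ 1.16852809e+00,  4.94144342e-01,  1.34605415e+00, -3.22793941e-05,
        1.30246908e+00, -9.54892564e-02]), 'dq': array([ 0.00058198, -0.00257992, -0.00093276,  0.00046447, -0.00113611,
       -0.00098428]), 'tau': array([-1.03291916e-04, -8.80242920e+01, -3.82542872e+01,  7.10215210e-02,
        4.79268876e-02, -7.78890467e-06]), 'position': array([0.18861635, 0.59551789, 0.21338848]), 'tool_rot': array([-1.17305012e-04,  1.52784438e-01,  9.88259392e-01, -5.24731896e-04]), 'ft_force': array([0.28787715, 0.24050256, 0.33982401]), 'torque': array([-0.03938764, -0.00032369,  0.02149039]), 'gripper_force': 0.0, 'opening': 0.9985635689140143}
```

View pics/top0.png

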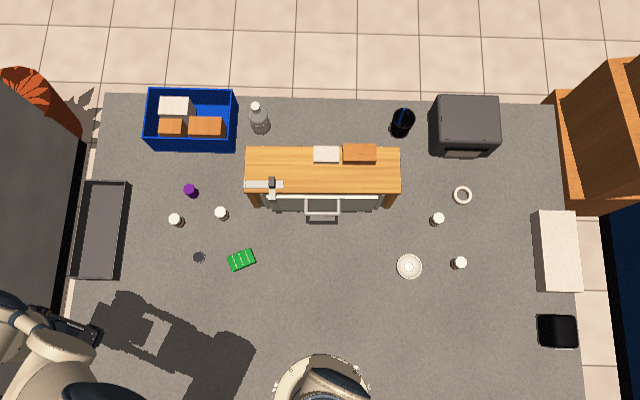

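View pics/side0.png

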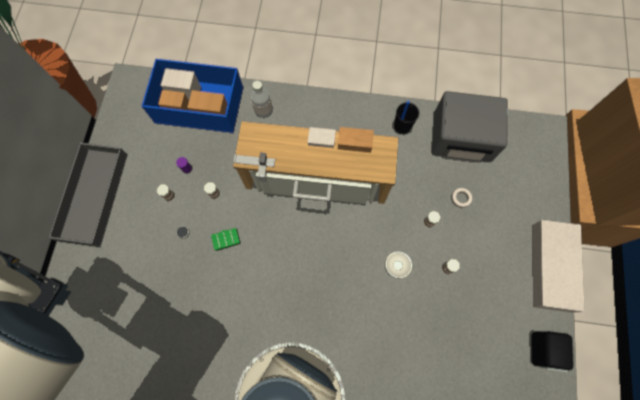

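Both views show four white-capped amber vials, in the top view at (176,219), (221,213), (438,218) and (460,263). Look-alikes are the purple vial (190,190), the clear bottle (260,115) and the bottle cap (199,257). The bin is at (322,180), with the lock grip at (272,184) and the handle at (322,212). I'll measure these and check them in a close crop.

```bash
python3 - <<'E'
from h import *
im=[]
for n,seeds,grip in (('top',[(176,219),(221,213),(438,218),(460,263)],(272,184)),('side',[(163,190),(210,188),(433,217),(453,266)],(263,161))):
    c=cap(n); P=cloud(c); img=c['img'].astype(int)
    print(n)
    w=(img.min(2)>150)&(img.max(2)-img.min(2)<60)
    for s in seeds:
        v,u=np.mgrid[s[1]-9:s[1]+10,s[0]-9:s[0]+10]; m=w[v,u]&(P[v,u,2]>0.045)&(P[v,u,2]<.07)
        uv=np.c_[u[m],v[m]]
        if len(uv): print(s,len(uv),world(c,[uv.mean(0)],0.058)[0].round(4),P[v,u][m].mean(0).round(4))
    B=(P[...,2]>.182)&(P[...,2]<.198)&(P[...,0]>.35)
    pts=P[B].astype(np.float32); r=cv2.minAreaRect(pts[:,:2]); print('board',len(pts),r,cv2.boxPoints(r).round(4).tolist())
    g=P[grip[1]-12:grip[1]+13,grip[0]-12:grip[0]+13]; m=(g[...,2]>.212)&(g[...,2]<.23); q=g[m]
    print('grip',q.mean(0).round(4),q.min(0).round(4),q.max(0).round(4),len(q))
    hb=(P[...,2]>.15)&(P[...,2]<.178)&(P[...,0]<q[:,0].mean()-.045)&(abs(P[...,1])<.1)&(P[...,0]>.3)
    if hb.any(): print('handle',P[hb].mean(0).round(4),P[hb].min(0).round(3),P[hb].max(0).round(3),hb.sum())
    if n=='top': A=cv2.cvtColor(c['img'],cv2.COLOR_RGB2BGR)
a=cv2.resize(A[170:290,160:290],None,fx=3,fy=3,interpolation=2); b=cv2.resize(A[170:290,380:490],None,fx=3,fy=3,interpolation=2)
cv2.imwrite('pics/crop.png',np.hstack([a,b]))
E
```

```text
top
(176, 219) 93 [0.5124 0.4527 0.058 ] [0.5124 0.4528 0.0577]
(221, 213) 92 [0.5373 0.3179 0.058 ] [0.5373 0.3179 0.0577]
(438, 218) 99 [ 0.5366 -0.3345  0.058 ] [ 0.5367 -0.3346  0.0577]
(460, 263) 103 [ 0.4063 -0.3951  0.058 ] [ 0.4064 -0.3952  0.0575]Traceback (most recent call last):
  File "<stdin>", line 12, in <module>
cv2.error: OpenCV(4.12.0) /io/opencv/modules/imgproc/src/convhull.cpp:143: error: (-215:Assertion failed) total >= 0 && (depth == CV_32F || depth == CV_32S) in function 'convexHull'
```

```bash
python3 - <<'E'
from h import *
for n,seeds,grip in (('top',[(176,219),(221,213),(438,218),(460,263)],(272,184)),('side',[(163,190),(210,188),(433,217),(453,266)],(263,161))):
    c=cap(n); P=cloud(c); img=c['img'].astype(int)
    print(n)
    w=(img.min(2)>120)&(img.max(2)-img.min(2)<60)
    for s in seeds:
        v,u=np.mgrid[s[1]-9:s[1]+10,s[0]-9:s[0]+10]; m=w[v,u]&(P[v,u,2]>0.045)&(P[v,u,2]<.07)
        uv=np.c_[u[m],v[m]]
        if len(uv): print(s,len(uv),world(c,[uv.mean(0)],0.058)[0].round(4),P[v,u][m].mean(0).round(4))
    B=(P[...,2]>.182)&(P[...,2]<.198)&(P[...,0]>.35)&(abs(P[...,1]-.02)<.3)
    k,L,S,_=cv2.connectedComponentsWithStats(B.astype(np.uint8)); B=L==1+S[1:,4].argmax()
    r=cv2.minAreaRect(np.ascontiguousarray(P[B][:,:2],np.float32)); print('board',B.sum(),r,cv2.boxPoints(r).round(4).tolist())
    g=P[grip[1]-12:grip[1]+13,grip[0]-12:grip[0]+13]; m=(g[...,2]>.212)&(g[...,2]<.23); q=g[m]
    print('grip',q.mean(0).round(4),q.min(0).round(4),q.max(0).round(4),len(q))
    hb=(P[...,2]>.15)&(P[...,2]<.178)&(P[...,0]<.6)&(abs(P[...,1])<.06)&(P[...,0]>.45)
    print('handle',P[hb].mean(0).round(4),P[hb].min(0).round(3),P[hb].max(0).round(3),hb.sum())
    if n=='top': A=cv2.cvtColor(c['img'],cv2.COLOR_RGB2BGR)
a=cv2.resize(A[170:290,160:290],None,fx=3,fy=3,interpolation=2); b=cv2.resize(A[170:290,380:490],None,fx=3,fy=3,interpolation=2)
cv2.imwrite('pics/crop.png',np.hstack([a,b]))
E
```

```text
top
(176, 219) 99 [0.5117 0.4524 0.058 ] [0.5119 0.4526 0.0572]
(221, 213) 95 [0.5363 0.3175 0.058 ] [0.5365 0.3176 0.0573]
(438, 218) 99 [ 0.5366 -0.3345  0.058 ] [ 0.5366 -0.3345  0.0579]
(460, 263) 109 [ 0.4062 -0.3948  0.058 ] [ 0.4063 -0.395   0.0574]
board 6278 ((0.6237255334854126, 0.015233859419822693), (0.15860643982887268, 0.43030694127082825), 1.2660804986953735) [[0.5396999716758728, 0.22859999537467957], [0.5491999983787537, -0.20160000026226044], [0.7077999711036682, -0.1981000006198883], [0.6983000040054321, 0.2320999950170517]]
grip [0.5847 0.1491 0.2223] [0.5725 0.1422 0.2136] [0.5985 0.1564 0.2292] 63
handle [0.5441 0.0043 0.1648] [ 0.511 -0.058  0.15 ] [0.57  0.06  0.177] 483
side
(163, 190) 100 [0.5121 0.4523 0.058 ] [0.5125 0.4528 0.0568]
(210, 188) 102 [0.5368 0.3175 0.058 ] [0.537  0.3177 0.0572]
(433, 217) 110 [ 0.5364 -0.3348  0.058 ] [ 0.5368 -0.335   0.057 ]
(453, 266) 120 [ 0.4054 -0.3946  0.058 ] [ 0.4056 -0.3948  0.0574]
board 6472 ((0.6289423704147339, 0.01610170304775238), (0.15870171785354614, 0.4335286319255829), 3.220893144607544) [[0.5375000238418579, 0.2281000018119812], [0.5619000196456909, -0.20479999482631683], [0.720300018787384, -0.19589999318122864], [0.6959999799728394, 0.2370000034570694]]
grip [0.5856 0.1491 0.2212] [0.5725 0.1413 0.2143] [0.6016 0.1575 0.227 ] 70
handle [0.5435 0.0043 0.164 ] [ 0.511 -0.059  0.15 ] [0.571 0.06  0.178] 524
```

View pics/crop.png

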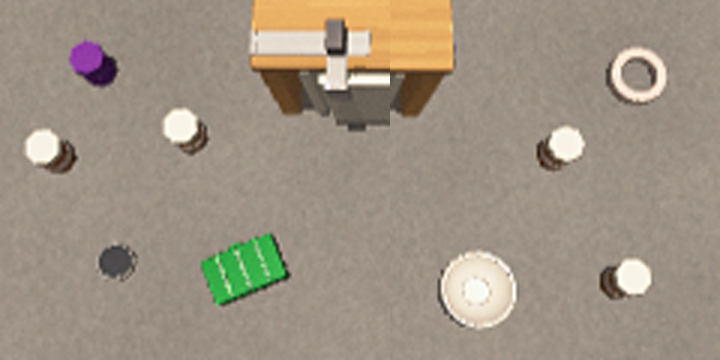

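```bash
python3 - <<'E'
from h import *
for n in ('top','side'):
    c=cap(n); P=cloud(c); hsv=cv2.cvtColor(c['img'],cv2.COLOR_RGB2HSV)
    B=(abs(P[...,2]-.19)<.006)&(hsv[...,1]>70)&(abs(P[...,1]-.015)<.25)&(P[...,0]>.45)
    Q=P[B]; ys=np.arange(-.18,.2,.01); e=[]
    for y in ys:
        s=Q[abs(Q[:,1]-y)<.006]; e.append((y,s[:,0].min(),s[:,0].max()))
    e=np.array(e)
    for k in (1,2):
        p=np.polyfit(e[:,0],e[:,k],1)
        for _ in range(3):
            r=e[:,k]-np.polyval(p,e[:,0]); g=abs(r)<max(.003,np.median(abs(r))*1.5); p=np.polyfit(e[g,0],e[g,k],1)
        print(n,'edge',k,p.round(4),np.degrees(np.arctan(p[0])).round(2))
    print('y range',Q[:,1].min(),Q[:,1].max())
    H=(P[...,2]>.155)&(P[...,2]<.168)&(P[...,0]<.526)&(P[...,0]>.49)&(abs(P[...,1]-.015)<.06); h=P[H]
    print('bar',h.mean(0).round(4),h[:,1].min().round(4),h[:,1].max().round(4),np.polyfit(h[:,1],h[:,0],1).round(4),len(h))
    X=P[(P[...,2]>.197)&(P[...,2]<.4)&(abs(P[...,1]-.015)<.1)&(P[...,0]>.5)&(P[...,0]<.75)]; print('boxes',X.min(0).round(3),X.max(0).round(3))
E
```

```text
top edge 1 [-0.0225  0.5676] -1.29
top edge 2 [0.0607 0.6824] 3.48
y range -0.19924958905757054 0.23270933693863122
bar [0.5167 0.0137 0.1623] -0.0368 0.0625 [-0.0169  0.5169] 157
boxes [ 0.585 -0.085  0.197] [0.699 0.106 0.231]
side edge 1 [-0.0222  0.5674] -1.27
side edge 2 [0.0625 0.6828] 3.57
y range -0.20058813872456605 0.23120223549621083
bar [0.5169 0.0131 0.1616] -0.0376 0.0625 [-0.0152  0.5171] 179
boxes [ 0.648 -0.085  0.197] [0.701 0.042 0.23 ]
```

play_rows([
  [[0,0,-0.11,-0.1048],[0,0,-0.11,-0.1048],[0,0,-0.11,-0.1048],[0,0,-0.11,-0.1048]],
], grip=0.6)

```text
clock: 0.75
position: [0.1889, 0.5961, 0.3027]
tool_rot: [0.0, -0.011, 1.0, 0.001]
ft_force: [0.8, 0.3, -0.6]
opening: 0.678
gripper_force: 0.0
```

play_rows([
  [[-0.482,-0.569,0,0],[-0.482,-0.569,0,0],[-0.482,-0.569,0,0],[-0.482,-0.569,0,0],[-0.482,-0.569,0,0],[-0.482,-0.569,0,0],[-0.482,-0.569,0,0],[-0.482,-0.569,0,0],[-0.482,-0.569,0,0],[-0.482,-0.569,0,0],[-0.482,-0.569,0,0],[-0.482,-0.569,0,0],[-0.482,-0.569,0,0],[-0.482,-0.569,0,0],[-0.482,-0.569,0,0],[-0.482,-0.569,0,0],[-0.482,-0.569,0,0]],
], grip=0.6)

```text
clock: 2.45
position: [0.5839, 0.1503, 0.302]
tool_rot: [-0.0, -0.012, 1.0, 0.0]
ft_force: [-0.3, 0.4, -1.2]
opening: 0.602
gripper_force: 0.0
```

```bash
cat >> h.py <<'E'
O=np.array([.566,.014]); a=np.radians(1.28); R=np.array([[np.cos(a),np.sin(a)],[-np.sin(a),np.cos(a)]])
def tob(p): p=np.asarray(p,float); return np.r_[R@(p[:2]-O),p[2:]]
E
python3 - <<'E'
from h import *
s=ctrl.observe(); print(tob(s['position']).round(4),s['tool_rot'].round(4))
c=cap('wrist','w0.png'); P=cloud(c); q=P[(P[...,2]>.212)&(P[...,2]<.23)&(abs(P[...,1]-.15)<.03)&(P[...,0]>.56)&(P[...,0]<.62)]
print(len(q)); print(tob(q.mean(0)),q.min(0),q.max(0))
E
```

```text
[0.0209 0.1359 0.302 ] [-1.000e-04 -1.180e-02  9.999e-01  0.000e+00]
809
[0.02170825 0.13528515 0.22303176] [0.57230584 0.14153475 0.21213248] [0.60049743 0.1579049  0.22600861]
```

View pics/w0.png

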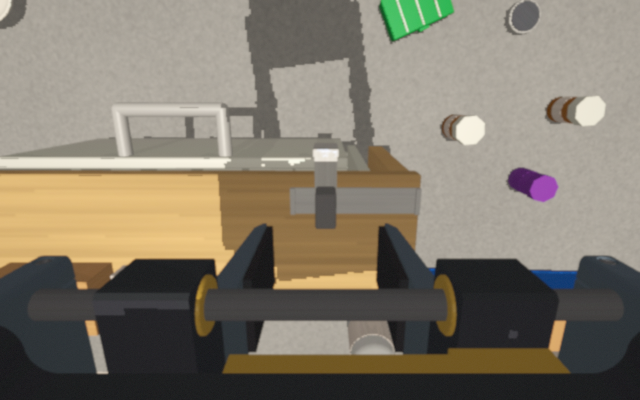

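The grip block at (326,207) sits centred between the fingers, so I'll descend and close.

play_rows([
  [[-0.001,-0.001,0.06,0],[-0.001,-0.001,0.123,0],[-0.001,-0.001,0.123,0],[-0.001,-0.001,0.123,0],[-0.001,-0.001,0.123,0],[-0.001,-0.001,0.123,0]],
], grip=0.6)

```text
clock: 3.1
position: [0.5865, 0.1489, 0.206]
tool_rot: [0.002, -0.011, 1.0, 0.0]
ft_force: [0.3, -1.3, -0.7]
opening: 0.603
gripper_force: 0.0
```

play_rows([
  [[0,0,0,0],[0,0,0,0],[0,0,0,0],[0,0,0,0],[0,0,0,0],[0,0,0,0]],
], grip=0, grip_force=25)

```text
clock: 3.7
position: [0.5853, 0.1497, 0.2036]
tool_rot: [0.0, -0.011, 1.0, 0.001]
ft_force: [-0.8, 10.3, 0.3]
opening: 0.176
gripper_force: 25.0
```

play_rows([
  [[0,0.012,0,0],[0,0.025,0,0],[0,0.037,0,0],[0,0.05,0,0],[0,0.06,0,0],[0,0.064,0,0],[0,0.064,0,0],[0,0.064,0,0],[0,0.064,0,0]],
])

```text
clock: 4.6
position: [0.5843, 0.2, 0.2036]
tool_rot: [0.0, -0.011, 1.0, 0.0]
ft_force: [0.2, -0.8, 4.5]
opening: 0.172
gripper_force: 25.0
```

play_rows([
  [[0,0.005,0,0],[0,0.005,0,0],[0,0.005,0,0]],
])

```text
clock: 4.9
position: [0.5844, 0.2005, 0.2036]
tool_rot: [0.0, -0.011, 1.0, -0.003]
ft_force: [2.3, -26.6, 7.7]
opening: 0.177
gripper_force: 25.0
```

play_rows([
  [[0,0,0,0],[0,0,0,0],[0,0,0,0],[0,0,-0.06,0],[0,0,-0.1,0],[0,0,-0.1,0],[0,0,-0.1,0]],
], grip=0.6)

```text
clock: 5.6
position: [0.5841, 0.2041, 0.2839]
tool_rot: [0.0, -0.011, 1.0, 0.0]
ft_force: [-0.9, -0.2, -1.1]
opening: 0.598
gripper_force: 0.0
```

```bash
python3 - <<'E'
from h import *
s=ctrl.observe(); print(tob(s['position']).round(4))
c=cap('wrist'); P=cloud(c); q=P[(P[...,2]>.217)&(P[...,2]<.23)&(abs(P[...,1]-.2)<.03)&(P[...,0]>.56)&(P[...,0]<.62)]
print(len(q),tob(q.mean(0)))
E
```

```text
[0.0223 0.1897 0.2839]
855 [0.02237252 0.18483994 0.22353084]
```

play_rows([
  [[0.09,-0.237,0,0.5],[0.09,-0.237,0,0.5],[0.09,-0.237,0,0.5],[0.09,-0.237,0,0.5],[0.09,-0.237,0,0.5],[0.09,-0.237,0,0.5],[0.09,-0.237,0,0.5],[0.09,-0.237,0,0.5],[0.09,-0.237,0,0.5],[0.09,-0.237,0,0.5],[0.09,-0.237,0,0.5],[0.09,-0.237,0,0.5],[0.09,-0.237,0,0.5],[0.09,-0.237,0,0.5]],
], grip=0.32)

```text
clock: 7.05
position: [0.5161, 0.0127, 0.2831]
tool_rot: [-0.0, 0.698, 0.716, -0.0]
ft_force: [0.7, -0.0, 0.3]
opening: 0.316
gripper_force: 0.0
```

```bash
python3 - <<'E'
from h import *
from scipy.spatial.transform import Rotation as Ro
s=ctrl.observe(); print(tob(s['position']).round(4),s['joint_pos'].round(2)); q=s['tool_rot']; M=Ro.from_quat(np.r_[q[1:],q[0]]).as_matrix(); M[:2]=R@M[:2]; print(M.round(3))
for n in ('wrist','top','side'):
    P=cloud(cap(n)); P=P.reshape(-1,3); B=np.c_[(P[:,:2]-O)@R.T,P[:,2]]
    h=B[(B[:,2]>.155)&(B[:,2]<.172)&(B[:,0]<-.04)&(B[:,0]>-.065)&(abs(B[:,1])<.04)]; print(n,len(h),h.mean(0) if len(h) else 0)
E
```

```text
[-4.990e-02 -2.000e-04  2.831e-01] [-0.09  0.27  1.51  0.    1.36 -0.12]
[[-0.002  1.    -0.001]
 [ 1.     0.002  0.   ]
 [ 0.    -0.001 -1.   ]]
wrist 1225 [-0.04821292  0.00156152  0.16328586]
top 0 0
side 0 0
```

play_rows([
  [[0,0.001,0.06,0],[0,0.001,0.11,0],[0,0.001,0.15,0],[0,0.001,0.183,0],[0,0.001,0.183,0],[0,0.001,0.183,0],[0,0.001,0.183,0]],
])

```text
clock: 7.9
position: [0.5181, 0.0126, 0.1386]
tool_rot: [0.001, 0.699, 0.715, 0.001]
ft_force: [-1.0, -0.2, 0.4]
opening: 0.322
gripper_force: 0.0
```

play_rows([
  [[0,-0.01,0,0],[0,-0.018,0.004,0],[0,-0.028,0.008,0],[0,-0.036,0.011,0],[0,-0.044,0.014,0],[0,-0.052,0.018,0],[0,-0.059,0.023,0],[0,-0.066,0.029,0],[0,-0.074,0.036,0],[0,-0.08,0.042,0],[0,-0.086,0.048,0],[0,-0.086,0.048,0],[0,-0.086,0.048,0]],
])

```text
clock: 9.2
position: [0.4478, 0.0111, 0.0985]
tool_rot: [-0.0, 0.699, 0.715, -0.0]
ft_force: [0.3, -0.1, -0.3]
opening: 0.322
gripper_force: 0.0
```

play_rows([
  [[0,0.006,0,0],[0,0.006,-0.05,0],[0,0.006,-0.11,0],[0,0.006,-0.16,0],[0,0.006,-0.16,0],[0,0.006,-0.16,0]],
])

```text
clock: 9.8
position: [0.4538, 0.0112, 0.2275]
tool_rot: [0.001, 0.699, 0.715, 0.001]
ft_force: [-0.3, -1.1, -0.6]
opening: 0.316
gripper_force: 0.0
```

play_rows([
  [[0,0.1,0,-0.5],[0,0.1,0,-0.5],[0,0.1,0,-0.5],[0,0.1,0,-0.5],[0,0.1,0,-0.5],[0,0.1,0,-0.5],[0,0.1,0,-0.5],[0,0.1,0,-0.5],[0,0.1,0,-0.5],[0,0.1,0,-0.5],[0,0.1,0,-0.5],[0,0.1,0,-0.5],[0,0.1,0,-0.5]],
], grip=0)

```text
clock: 11.1
position: [0.5327, 0.0131, 0.2257]
tool_rot: [-0.001, -0.01, 1.0, 0.0]
ft_force: [-0.5, -0.3, 0.1]
opening: 0.004
gripper_force: 0.0
```

```bash
python3 - <<'E'
from h import *
s=ctrl.observe(); print(tob(s['position']).round(4),s['tool_rot'].round(3))
c=cap('wrist','w1.png')
for n in ('wrist','top','side'):
    P=cloud(cap(n)).reshape(-1,3); B=np.c_[(P[:,:2]-O)@R.T,P[:,2]]
    h=B[(B[:,2]>.08)&(B[:,2]<.18)&(B[:,0]<-.02)&(B[:,0]>-.15)&(abs(B[:,1])>.06)&(abs(B[:,1])<.14)]
    if len(h): i=h[:,2]>np.percentile(h[:,2],80); print(n,len(h),h[i].mean(0).round(4))
E
```

```text
[-3.330e-02 -2.000e-04  2.257e-01] [-0.001 -0.01   1.     0.   ]
wrist 8792 [-0.0749  0.0027  0.1494]
top 149 [-0.0757 -0.1212  0.1487]
side 302 [-0.0757 -0.0994  0.1485]
```

View pics/w1.png

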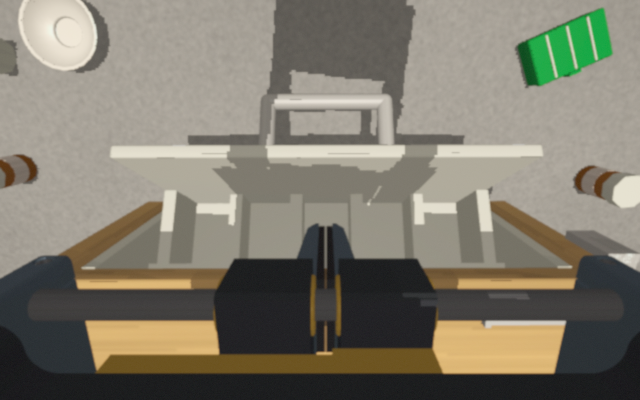

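play_rows([
  [[0,0,0.06,0],[0,0,0.11,0],[0,0,0.13,0],[0,0,0.13,0],[0.01,0,0.13,0],[0.02,0,0.13,0],[0.03,0,0.135,0],[0.036,0,0.135,0],[0.042,0,0.135,0],[0.048,0,0.138,0],[0.054,0,0.14,0],[0.06,0,0.14,0],[0.064,0,0.14,0],[0.064,0,0.14,0],[0.064,0,0.14,0]],
])

```text
clock: 12.8
position: [0.4924, 0.0115, 0.1179]
tool_rot: [0.01, -0.011, 1.0, -0.0]
ft_force: [41.4, 6.3, 7.4]
opening: 0.007
gripper_force: 17.3
```

```bash
cat >> h.py <<'E'
def flap():
    """flap angle from inner panel points / top edge"""
    for n in ('top','side'):
        P=cloud(cap(n)).reshape(-1,3); B=np.c_[(P[:,:2]-O)@R.T,P[:,2]]
        h=B[(B[:,2]>.08)&(B[:,2]<.18)&(B[:,0]<-.02)&(B[:,0]>-.15)&(abs(B[:,1])>.06)&(abs(B[:,1])<.14)]
        i=h[:,2]>np.percentile(h[:,2],80); m=h[i].mean(0); print(n,m.round(4),'th',(np.arctan2(-m[0],m[2]-.02)-np.arctan(0/.15)).round(3))
E
python3 -c "
from h import *
flap(); print(tob(ctrl.observe()['position']))"
```

```text
top [-0.1013 -0.0748  0.1276] th 0.755
side [-0.1013 -0.1002  0.1277] th 0.755
[-0.07359639 -0.00088294  0.11789311]
```

play_rows([
  [[-0.02,0,0,0],[-0.03,0,0,0],[-0.03,0,-0.06,0],[-0.03,0,-0.12,0],[-0.03,0,-0.16,0],[-0.03,0,-0.16,0],[-0.03,0,-0.16,0]],
])

```text
clock: 13.6
position: [0.5053, 0.0124, 0.2426]
tool_rot: [-0.0, -0.011, 1.0, -0.0]
ft_force: [0.0, -0.6, 0.1]
opening: -0.001
gripper_force: 0.0
```

```bash
cat >> h.py <<'E'
def vials():
    for n in ('top','side'):
        c=cap(n); P=cloud(c); img=c['img'].astype(int)
        m=(img.min(2)>120)&(img.max(2)-img.min(2)<60)&(P[...,2]>.045)&(P[...,2]<.07)&(P[...,0]>.2)&(P[...,0]<.8)&(abs(P[...,1])<.6)
        k,L,S,C=cv2.connectedComponentsWithStats(m.astype(np.uint8))
        for i in range(1,k):
            if S[i,4]>40: print(n,C[i].round(),S[i,4],tob(world(c,[C[i]],.058)[0]).round(4))
E
python3 -c "
from h import *
vials();flap(); print(tob(ctrl.observe()['position']))"
```

```text
top [220. 212.] 97 [-0.0228  0.3043  0.058 ]
top [367. 217.] 69 [-0.0345 -0.134   0.058 ]
top [438. 218.] 99 [-0.0372 -0.3475  0.058 ]
top [174. 219.] 98 [-0.0446  0.4395  0.058 ]
side [209. 188.] 101 [-0.0223  0.3044  0.058 ]
side [162. 190.] 98 [-0.0439  0.4396  0.058 ]
side [354. 207.] 135 [-0.0322 -0.1194  0.058 ]
side [434. 217.] 110 [-0.0371 -0.3479  0.058 ]
top [-0.0999 -0.1193  0.1262] th 0.755
side [-0.1011 -0.0998  0.1272] th 0.756
[-6.10092645e-02 -1.85869703e-04  2.41372545e-01]
```

```bash
python3 -c "
from h import *
cap('side','s1.png')"
```

```text
(no output)
```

View pics/s1.png

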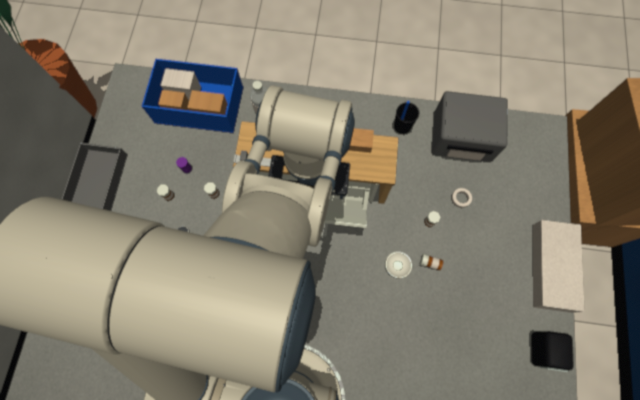

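play_rows([
  [[-0.048,0.381,0,0.5],[-0.048,0.381,0,0.5],[-0.048,0.381,0,0.5],[-0.048,0.381,0,0.5],[-0.048,0.381,0,0.5],[-0.048,0.381,0,0.5],[-0.048,0.381,0,0.5],[-0.048,0.381,0,0.5],[-0.048,0.381,0,0.5],[-0.048,0.381,0,0.5],[-0.048,0.381,0,0.5],[-0.048,0.381,0,0.5],[-0.048,0.381,0,0.5],[-0.048,0.381,0,0.5],[-0.048,0.381,0,0.5]],
], grip=0.7)

```text
clock: 15.35
position: [0.5374, 0.318, 0.2426]
tool_rot: [-0.0, 0.698, 0.716, -0.0]
ft_force: [0.3, -0.6, 0.1]
opening: 0.701
gripper_force: 0.0
```

```bash
cat >> h.py <<'E'
def near(x,y,r=.03,lo=.04,hi=.075):
    """centroid (bin frame) of things near bin (x,y), seen by the wrist camera"""
    s=ctrl.observe(); print('tcp',tob(s['position']).round(4),s['tool_rot'].round(3),'j6',s['joint_pos'][5].round(2))
    P=cloud(cap('wrist')).reshape(-1,3); B=np.c_[(P[:,:2]-O)@R.T,P[:,2]]
    h=B[(B[:,2]>lo)&(B[:,2]<hi)&(np.hypot(B[:,0]-x,B[:,1]-y)<r)]
    if len(h): print(len(h),h.mean(0).round(4),((h.min(0)+h.max(0))/2).round(4))
E
python3 -c "
from h import *
near(-.0228,.3043,lo=.054)"
```

```text
tcp [-0.0218  0.3045  0.2426] [-0.     0.698  0.716 -0.   ] j6 0.41
806 [-0.0215  0.305   0.0587] [-0.0215  0.3047  0.0576]
```

play_rows([
  [[0,0,0.06,0],[0,0,0.12,0],[0,0,0.18,0],[0,0,0.22,0],[0,0,0.25,0],[0,0,0.266,0],[0,0,0.266,0],[0,0,0.266,0],[0,0,0.266,0]],
])

```text
clock: 16.3
position: [0.5384, 0.3184, 0.0314]
tool_rot: [0.0, 0.699, 0.715, 0.001]
ft_force: [0.5, 0.6, -0.0]
opening: 0.701
gripper_force: 0.0
```

play_rows([
  [[0,0,0,0],[0,0,0,0],[0,0,0,0],[0,0,0,0],[0,0,0,0],[0,0,0,0]],
], grip=0, grip_force=25)

```text
clock: 16.9
position: [0.5375, 0.318, 0.0301]
tool_rot: [0.0, 0.699, 0.715, 0.0]
ft_force: [-1.0, -0.3, 3.9]
opening: 0.37
gripper_force: 25.0
```

play_rows([
  [[0,0,-0.03,0],[0,0,-0.08,0],[0,0,-0.14,0],[0,0,-0.2,0],[0,0,-0.26,0],[0,0,-0.28,0],[0,0,-0.28,0],[0,0,-0.28,0]],
])

```text
clock: 17.7
position: [0.5371, 0.3178, 0.2533]
tool_rot: [-0.0, 0.699, 0.715, -0.0]
ft_force: [-0.6, 0.6, -1.2]
opening: 0.377
gripper_force: 25.0
```

play_rows([
  [[-0.306,-0.0075,0,-0.5],[-0.306,-0.0075,0,-0.5],[-0.306,-0.0075,0,-0.5],[-0.306,-0.0075,0,-0.5],[-0.306,-0.0075,0,-0.5],[-0.306,-0.0075,0,-0.5],[-0.306,-0.0075,0,-0.5],[-0.306,-0.0075,0,-0.5],[-0.306,-0.0075,0,-0.5],[-0.306,-0.0075,0,-0.5],[-0.306,-0.0075,0,-0.5],[-0.306,-0.0075,0,-0.5],[-0.306,-0.0075,0,-0.5],[-0.306,-0.0075,0,-0.5],[-0.306,-0.0075,0,-0.5]],
])

```text
clock: 19.2
position: [0.5368, 0.0731, 0.2536]
tool_rot: [-0.0, -0.01, 1.0, -0.0]
ft_force: [0.2, 0.4, -0.6]
opening: 0.38
gripper_force: 25.0
```

```bash
python3 - <<'E'
from h import *
s=ctrl.observe(); print(tob(s['position']).round(4),s['tool_rot'].round(3),s['opening'])
cap('wrist','w2.png')
E
```

```text
[-0.0278  0.0597  0.2536] [-0.   -0.01  1.   -0.  ] 0.379832858169067
```

View pics/w2.png

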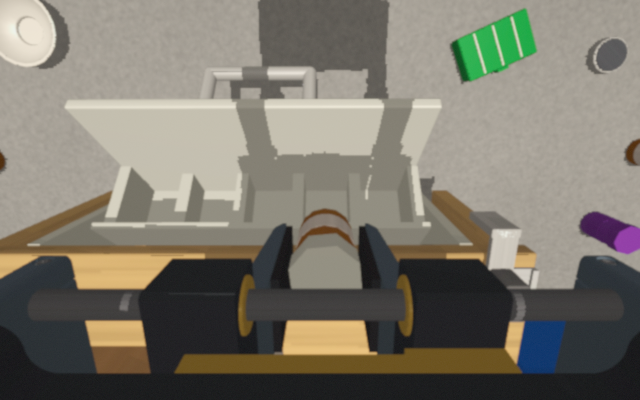

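The vial hangs at (325,250), lined up with the pocket between the dividers at (298,195) and (355,195).

play_rows([
  [[0,0,0.05,0],[0,0,0.1,0],[0,0,0.14,0],[0,0,0.16,0],[0,0,0.17,0],[0,0,0.17,0],[0,0,0.17,0],[0,0,0.17,0]],
])

```text
clock: 20.05
position: [0.5377, 0.0731, 0.119]
tool_rot: [0.001, -0.011, 1.0, 0.0]
ft_force: [-0.6, -0.3, 0.1]
opening: 0.382
gripper_force: 2.5
```

play_rows([
  [[0,0,0,0],[0,0,0,0],[0,0,0,0],[0,0,0,0],[0,0,-0.06,0],[0,0,-0.12,0],[0,0,-0.17,0],[0,0,-0.17,0],[0,0,-0.17,0]],
], grip=0.6)

```text
clock: 20.95
position: [0.5372, 0.0731, 0.2546]
tool_rot: [0.001, -0.011, 1.0, 0.0]
ft_force: [-0.2, 0.5, -0.3]
opening: 0.6
gripper_force: 0.0
```

```bash
python3 - <<'E'
from h import *
s=ctrl.observe(); print(tob(s['position']).round(4),s['tool_rot'].round(3),s['opening'])
cap('wrist','w3.png')
E
```

```text
[-0.0274  0.0598  0.2546] [ 0.001 -0.011  1.     0.   ] 0.5999492327405949
```

View pics/w3.png

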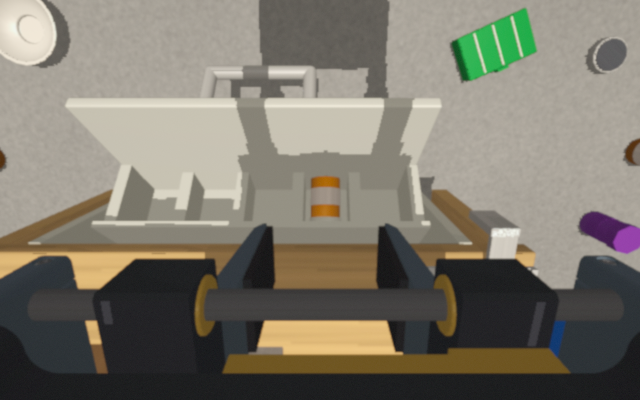

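play_rows([
  [[0.021,0.475,0,0],[0.021,0.475,0,0],[0.021,0.475,0,0],[0.021,0.475,0,0],[0.021,0.475,0,0],[0.021,0.475,0,0],[0.021,0.475,0,0],[0.021,0.475,0,0],[0.021,0.475,0,0],[0.021,0.475,0,0],[0.021,0.475,0,0],[0.021,0.475,0,0]],
], grip=0.7)

```text
clock: 22.2
position: [0.5119, 0.4514, 0.2536]
tool_rot: [-0.0, -0.011, 1.0, -0.0]
ft_force: [0.6, 0.8, -0.6]
opening: 0.694
gripper_force: 0.0
```

```bash
python3 -c "
from h import *
near(-.0445,.4395,lo=.054)"
```

```text
tcp [-0.0443  0.4385  0.2536] [-0.    -0.011  1.    -0.   ] j6 -0.96
762 [-0.0447  0.4398  0.0588] [-0.0445  0.4396  0.0575]
```

play_rows([
  [[0,0.001,0.06,0],[0,0.001,0.12,0],[0,0.001,0.18,0],[0,0.001,0.23,0],[0,0.001,0.26,0],[0,0.001,0.28,0],[0,0.001,0.28,0],[0,0.001,0.28,0],[0,0.001,0.28,0]],
])

```text
clock: 23.15
position: [0.5126, 0.454, 0.0318]
tool_rot: [0.001, -0.011, 1.0, 0.001]
ft_force: [0.4, -0.2, 0.1]
opening: 0.696
gripper_force: 0.0
```

play_rows([
  [[0,0,0,0],[0,0,0,0],[0,0,0,0],[0,0,0,0],[0,0,0,0],[0,0,0,0]],
], grip=0, grip_force=25)

```text
clock: 23.75
position: [0.5117, 0.4535, 0.0301]
tool_rot: [0.0, -0.011, 1.0, 0.0]
ft_force: [-0.9, -0.6, 3.7]
opening: 0.376
gripper_force: 25.0
```

play_rows([
  [[0,0,-0.03,0],[0,0,-0.08,0],[0,0,-0.14,0],[0,0,-0.2,0],[0,0,-0.26,0],[0,0,-0.28,0],[0,0,-0.28,0],[0,0,-0.28,0]],
])

```text
clock: 24.55
position: [0.5114, 0.4532, 0.2532]
tool_rot: [-0.0, -0.011, 1.0, -0.0]
ft_force: [0.7, -0.4, -0.5]
opening: 0.373
gripper_force: 25.0
```

play_rows([
  [[-0.021,-0.55,0,0],[-0.021,-0.55,0,0],[-0.021,-0.55,0,0],[-0.021,-0.55,0,0],[-0.021,-0.55,0,0],[-0.021,-0.55,0,0],[-0.021,-0.55,0,0],[-0.021,-0.55,0,0],[-0.021,-0.55,0,0],[-0.021,-0.55,0,0],[-0.021,-0.55,0,0],[-0.021,-0.55,0,0],[-0.021,-0.55,0,0],[-0.021,-0.55,0,0]],
])

```text
clock: 25.95
position: [0.5382, 0.0149, 0.2537]
tool_rot: [-0.0, -0.012, 1.0, 0.0]
ft_force: [-0.2, -0.4, -0.2]
opening: 0.376
gripper_force: 25.0
```

play_rows([
  [[0,0,0.05,0],[0,0,0.1,0],[0,0,0.14,0],[0,0,0.16,0],[0,0,0.17,0],[0,0,0.17,0],[0,0,0.17,0],[0,0,0.17,0]],
])

```text
clock: 26.75
position: [0.539, 0.014, 0.119]
tool_rot: [0.001, -0.011, 1.0, -0.0]
ft_force: [-1.1, 0.1, -0.1]
opening: 0.373
gripper_force: 25.0
```

play_rows([
  [[0,0,0,0],[0,0,0,0],[0,0,0,0],[0,0,0,0],[0,0,-0.06,0],[0,0,-0.12,0],[0,0,-0.17,0],[0,0,-0.17,0],[0,0,-0.17,0]],
], grip=0.6)

```text
clock: 27.65
position: [0.5385, 0.0139, 0.2546]
tool_rot: [0.001, -0.011, 1.0, -0.0]
ft_force: [0.1, -0.9, -1.2]
opening: 0.6
gripper_force: 0.0
```

```bash
python3 - <<'E'
from h import *
s=ctrl.observe(); print(tob(s['position']).round(4),s['tool_rot'].round(3),s['opening'])
cap('wrist','w4.png')
vials()
E
```

```text
[-0.0275  0.0005  0.2546] [ 0.001 -0.011  1.    -0.   ] 0.6004910961913086
top [366. 217.] 73 [-0.0344 -0.1327  0.058 ]
top [438. 218.] 99 [-0.0372 -0.3477  0.058 ]
side [354. 206.] 132 [-0.0316 -0.1186  0.058 ]
side [434. 217.] 110 [-0.0371 -0.3479  0.058 ]
```

View pics/w4.png

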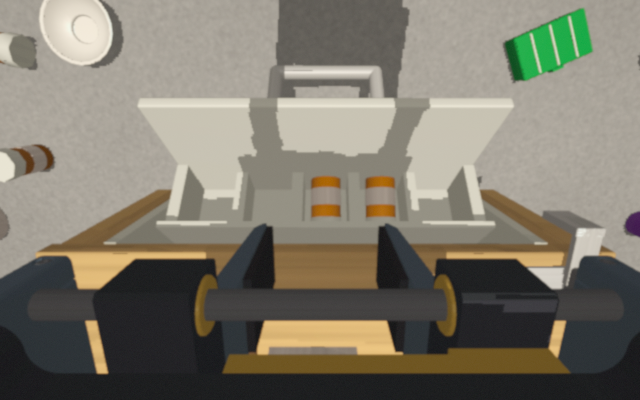

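play_rows([
  [[0.012,-0.435,0,0],[0.012,-0.435,0,0],[0.012,-0.435,0,0],[0.012,-0.435,0,0],[0.012,-0.435,0,0],[0.012,-0.435,0,0],[0.012,-0.435,0,0],[0.012,-0.435,0,0],[0.012,-0.435,0,0],[0.012,-0.435,0,0],[0.012,-0.435,0,0],[0.012,-0.435,0,0]],
], grip=0.7)

```text
clock: 29.0
position: [0.5367, -0.3331, 0.254]
tool_rot: [-0.0, -0.012, 1.0, 0.0]
ft_force: [1.1, 0.4, 0.1]
opening: 0.7
gripper_force: 0.0
```

```bash
python3 -c "
from h import *
near(-.0372,-.3478,lo=.054)"
```

```text
tcp [-0.037  -0.3464  0.254 ] [-0.    -0.012  1.     0.   ] j6 -2.24
754 [-0.0372 -0.3485  0.0588] [-0.0368 -0.3484  0.0582]
```

play_rows([
  [[0,-0.001,0.06,0],[0,-0.001,0.12,0],[0,-0.001,0.18,0],[0,-0.001,0.23,0],[0,-0.001,0.26,0],[0,-0.001,0.28,0],[0,-0.001,0.28,0],[0,-0.001,0.28,0],[0,-0.001,0.28,0]],
])

```text
clock: 29.95
position: [0.5372, -0.3353, 0.0312]
tool_rot: [0.001, -0.011, 1.0, -0.001]
ft_force: [-0.9, -0.4, 0.6]
opening: 0.704
gripper_force: 0.0
```

play_rows([
  [[0,0,0,0],[0,0,0,0],[0,0,0,0],[0,0,0,0],[0,0,0,0],[0,0,0,0]],
], grip=0, grip_force=25)

```text
clock: 30.55
position: [0.5366, -0.3351, 0.0301]
tool_rot: [0.0, -0.011, 1.0, -0.0]
ft_force: [-0.5, 0.3, 3.2]
opening: 0.373
gripper_force: 25.0
```

play_rows([
  [[0,0,-0.03,0],[0,0,-0.08,0],[0,0,-0.14,0],[0,0,-0.2,0],[0,0,-0.26,0],[0,0,-0.28,0],[0,0,-0.28,0],[0,0,-0.28,0]],
])

```text
clock: 31.35
position: [0.5362, -0.3348, 0.2533]
tool_rot: [-0.0, -0.011, 1.0, 0.0]
ft_force: [0.3, -0.1, -0.6]
opening: 0.374
gripper_force: 25.0
```

play_rows([
  [[-0.012,0.36,0,0],[-0.012,0.36,0,0],[-0.012,0.36,0,0],[-0.012,0.36,0,0],[-0.012,0.36,0,0],[-0.012,0.36,0,0],[-0.012,0.36,0,0],[-0.012,0.36,0,0],[-0.012,0.36,0,0],[-0.012,0.36,0,0],[-0.012,0.36,0,0],[-0.012,0.36,0,0]],
])

```text
clock: 32.55
position: [0.5397, -0.0475, 0.2538]
tool_rot: [-0.0, -0.011, 1.0, -0.0]
ft_force: [0.0, -0.5, -0.9]
opening: 0.372
gripper_force: 25.0
```

play_rows([
  [[0,0,0.05,0],[0,0,0.1,0],[0,0,0.14,0],[0,0,0.16,0],[0,0,0.17,0],[0,0,0.17,0],[0,0,0.17,0],[0,0,0.17,0]],
])

```text
clock: 33.35
position: [0.5403, -0.047, 0.119]
tool_rot: [0.001, -0.011, 1.0, -0.0]
ft_force: [-0.6, 0.6, -0.6]
opening: 0.377
gripper_force: 25.0
```

play_rows([
  [[0,0,0,0],[0,0,0,0],[0,0,0,0],[0,0,0,0],[0,0,-0.06,0],[0,0,-0.12,0],[0,0,-0.17,0],[0,0,-0.17,0],[0,0,-0.17,0]],
], grip=0.6)

```text
clock: 34.25
position: [0.54, -0.0469, 0.2546]
tool_rot: [0.001, -0.011, 1.0, -0.0]
ft_force: [-0.6, -0.1, -0.5]
opening: 0.603
gripper_force: 0.0
```

```bash
python3 - <<'E'
from h import *
s=ctrl.observe(); print(tob(s['position']).round(4),s['tool_rot'].round(3),s['opening'])
c=cap('wrist','w5.png'); P=cloud(c)
hsv=cv2.cvtColor(c['img'],cv2.COLOR_RGB2HSV)
for n in ('top','side','wrist'):
    c=cap(n); P=cloud(c); hsv=cv2.cvtColor(c['img'],cv2.COLOR_RGB2HSV); B=(P[...,:2]-O)@R.T
    m=(hsv[...,0]<25)&(hsv[...,1]>110)&(P[...,2]<.05)&(P[...,2]>.008)&(P[...,0]<.55)&(P[...,0]>.3)&(abs(P[...,1])<.5)
    k,L,S,C=cv2.connectedComponentsWithStats(m.astype(np.uint8))
    for i in range(1,k):
        if S[i,4]>8: print(n,'amber',C[i].round(),S[i,4],B[L==i].mean(0).round(4),P[L==i][:,2].max())
    # whole lying vial: raised points near
    q=(P[...,2]>.018)&(P[...,2]<.045)&(B[...,0]<-.1)&(B[...,0]>-.24)&(B[...,1]<-.24)&(B[...,1]>-.45)
    k,L,S,C=cv2.connectedComponentsWithStats(q.astype(np.uint8))
    for i in range(1,k):
        if S[i,4]>30: r=cv2.minAreaRect(np.ascontiguousarray(B[L==i],np.float32)); print(n,'obj',C[i].round(),S[i,4],r)
E
```

```text
[-0.0274 -0.0603  0.2546] [ 0.001 -0.011  1.    -0.   ] 0.6029581780506101
top amber [438. 260.] 46 [-0.1597 -0.3476] 0.03945436020930981
top amber [448. 262.] 39 [-0.164  -0.3774] 0.03591905607768009
top obj [440. 260.] 215 ((-0.15978410840034485, -0.3541058897972107), (0.05962389335036278, 0.0339503139257431), 79.25701141357422)
top obj [413. 266.] 98 ((-0.1764025092124939, -0.27001091837882996), (0.07204635441303253, 0.056498926132917404), 0.7627179026603699)
side amber [430. 261.] 34 [-0.1598 -0.3475] 0.03355417407909145
side amber [440. 265.] 31 [-0.1655 -0.3775] 0.033480887584453445
side obj [401. 255.] 46 ((-0.14950287342071533, -0.2672616243362427), (0.05146474391222, 0.01538389828056097), 77.6012191772461)
side obj [432. 262.] 238 ((-0.1593189835548401, -0.35505154728889465), (0.05965092405676842, 0.03329555690288544), 79.8411865234375)
side obj [405. 272.] 56 ((-0.1960887759923935, -0.2769082188606262), (0.025790881365537643, 0.06776616722345352), 37.96275329589844)
wrist amber [19. 42.] 273 [-0.1638 -0.3786] 0.03455471836938856
wrist amber [48. 47.] 299 [-0.1581 -0.349 ] 0.03592237672917298
wrist obj [116.  37.] 794 ((-0.16758614778518677, -0.27482959628105164), (0.07385782897472382, 0.040946558117866516), 36.911781311035156)
wrist obj [47. 47.] 2042 ((-0.15961454808712006, -0.35454878211021423), (0.06007757410407066, 0.034477245062589645), 78.02043151855469)
```

View pics/w5.png

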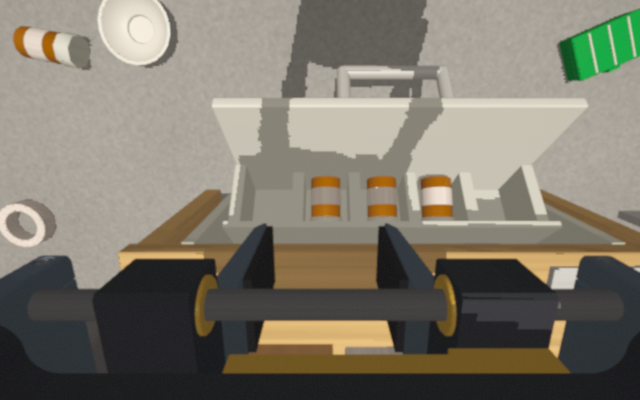

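play_rows([
  [[0.166,-0.372,0,0.558],[0.166,-0.372,0,0.558],[0.166,-0.372,0,0.558],[0.166,-0.372,0,0.558],[0.166,-0.372,0,0.558],[0.166,-0.372,0,0.558],[0.166,-0.372,0,0.558],[0.166,-0.372,0,0.558],[0.166,-0.372,0,0.558],[0.166,-0.372,0,0.558],[0.166,-0.372,0,0.558],[0.166,-0.372,0,0.558],[0.166,-0.372,0,0.558],[0.166,-0.372,0,0.558],[0.166,-0.372,0,0.558],[0.166,-0.372,0,0.558]],
], grip=0.6)

```text
clock: 36.05
position: [0.4135, -0.3473, 0.2537]
tool_rot: [-0.0, 0.761, 0.649, -0.0]
ft_force: [-0.3, 1.2, -0.1]
opening: 0.599
gripper_force: 0.0
```

```bash
python3 - <<'E'
from h import *
from scipy.spatial.transform import Rotation as Ro
s=ctrl.observe(); q=s['tool_rot']; M=Ro.from_quat(np.r_[q[1:],q[0]]).as_matrix(); t=R@M[:2,0]; print(tob(s['position']).round(4),'tool x ang',np.degrees(np.arctan2(t[1],t[0])),s['joint_pos'][5])
c=cap('wrist','w6.png'); P=cloud(c); B=(P[...,:2]-O)@R.T
q=(P[...,2]>.012)&(P[...,2]<.045)&(B[...,0]<-.1)&(B[...,0]>-.24)&(B[...,1]<-.24)&(B[...,1]>-.45)
k,L,S,C=cv2.connectedComponentsWithStats(q.astype(np.uint8))
for i in range(1,k):
    if S[i,4]>100: print(C[i].round(),S[i,4],cv2.minAreaRect(np.ascontiguousarray(B[L==i],np.float32)))
E
```

```text
[-0.1605 -0.3578  0.2537] tool x ang 79.65956918546149 -0.6510693919399102
[296.  93.] 1789 ((-0.176987886428833, -0.26965606212615967), (0.07436705380678177, 0.059284258633852005), 0.039455827325582504)
[326. 164.] 1451 ((-0.1584388166666031, -0.35527077317237854), (0.05856504291296005, 0.03377116844058037), 79.56253814697266)
```

View pics/w6.png

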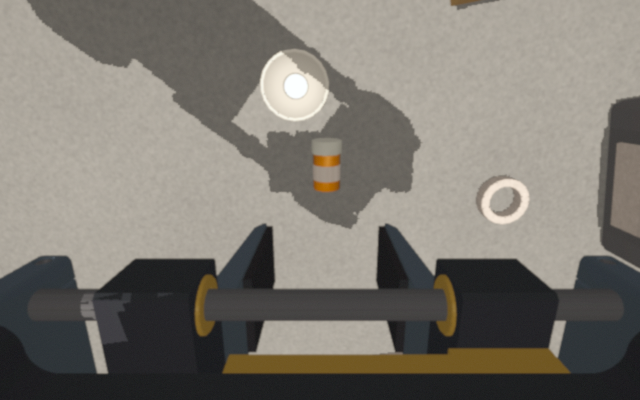

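The last vial lies at (327,165), in line with the fingers, with its cap towards the dish at (295,86).

play_rows([
  [[0,0.002,0.06,0],[0,0.002,0.12,0],[0,0.002,0.18,0],[0,0.002,0.23,0],[0,0.002,0.27,0],[0,0.002,0.295,0],[0,0.002,0.307,0],[0,0.002,0.307,0],[0,0.002,0.307,0],[0,0.002,0.307,0]],
])

```text
clock: 37.1
position: [0.4157, -0.3482, 0.0095]
tool_rot: [0.001, 0.761, 0.648, 0.0]
ft_force: [0.3, -0.6, 0.7]
opening: 0.598
gripper_force: 0.0
```

play_rows([
  [[0,0,0,0],[0,0,0,0],[0,0,0,0],[0,0,0,0],[0,0,0,0],[0,0,0,0]],
], grip=0, grip_force=25)

```text
clock: 37.7
position: [0.4152, -0.3477, 0.0085]
tool_rot: [0.0, 0.761, 0.648, -0.0]
ft_force: [-0.7, 0.2, 5.7]
opening: 0.351
gripper_force: 25.0
```

play_rows([
  [[0,0,-0.03,0],[0,0,-0.08,0],[0,0,-0.14,0],[0,0,-0.2,0],[0,0,-0.26,0],[0,0,-0.307,0],[0,0,-0.307,0],[0,0,-0.307,0]],
])

```text
clock: 38.5
position: [0.4152, -0.3477, 0.2542]
tool_rot: [0.001, 0.761, 0.648, 0.0]
ft_force: [-0.8, 0.5, -1.0]
opening: 0.344
gripper_force: 25.0
```

```bash
python3 - <<'E'
from h import *
s=ctrl.observe(); print(tob(s['position']).round(4),s['opening'],s['gripper_force'],s['joint_pos'].round(2))
E
```

```text
[-0.1588 -0.3582  0.2542] 0.3435852591837042 24.999042749404907 [-0.81  0.34  1.5   0.    1.31 -0.65]
```

play_rows([
  [[0.321,0.1015,0,-0.558],[0.321,0.1015,0,-0.558],[0.321,0.1015,0,-0.558],[0.321,0.1015,0,-0.558],[0.321,0.1015,0,-0.558],[0.321,0.1015,0,-0.558],[0.321,0.1015,0,-0.558],[0.321,0.1015,0,-0.558],[0.321,0.1015,0,-0.558],[0.321,0.1015,0,-0.558],[0.321,0.1015,0,-0.558],[0.321,0.1015,0,-0.558],[0.321,0.1015,0,-0.558],[0.321,0.1015,0,-0.558],[0.321,0.1015,0,-0.558],[0.321,0.1015,0,-0.558]],
])

```text
clock: 40.1
position: [0.5361, -0.107, 0.2536]
tool_rot: [-0.0, -0.01, 1.0, 0.0]
ft_force: [0.8, -0.7, -0.6]
opening: 0.344
gripper_force: 25.0
```

```bash
python3 - <<'E'
from h import *
s=ctrl.observe(); print(tob(s['position']).round(4),s['tool_rot'].round(3),s['opening'],s['gripper_force'])
cap('wrist','w7.png')
E
```

```text
[-0.0326 -0.1203  0.2536] [-0.   -0.01  1.    0.  ] 0.34443082836150707 24.999111592769623
```

View pics/w7.png

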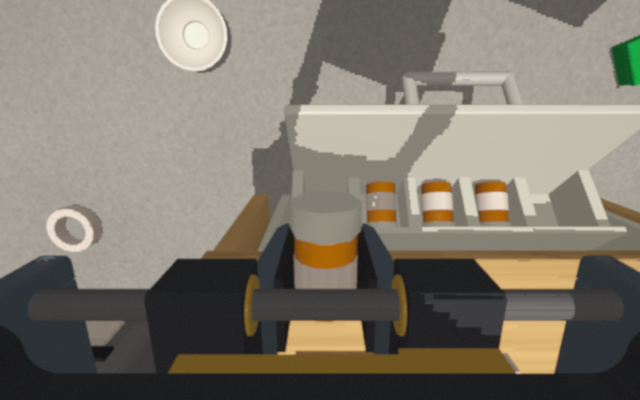

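play_rows([
  [[0,0,0.05,0],[0,0,0.1,0],[0,0,0.14,0],[0,0,0.16,0],[0,0,0.172,0],[0,0,0.172,0],[0,0,0.172,0],[0,0,0.172,0]],
])

```text
clock: 40.95
position: [0.5368, -0.1072, 0.1174]
tool_rot: [0.001, -0.011, 1.0, -0.0]
ft_force: [0.3, 0.1, 1.4]
opening: 0.347
gripper_force: 25.0
```

play_rows([
  [[0,0,0,0],[0,0,0,0],[0,0,0,0],[0,0,0,0],[0,0,-0.06,0],[0,0,-0.12,0],[0,0,-0.17,0],[0,0,-0.17,0],[0,0,-0.17,0]],
], grip=0.55)

```text
clock: 41.85
position: [0.5364, -0.1071, 0.253]
tool_rot: [0.001, -0.011, 1.0, -0.0]
ft_force: [0.1, 0.2, -1.3]
opening: 0.542
gripper_force: 0.0
```

```bash
python3 - <<'E'
from h import *
s=ctrl.observe(); print(tob(s['position']).round(4),s['tool_rot'].round(3),s['opening'])
c=cap('wrist','w8.png'); flap()
E
```

```text
[-0.0323 -0.1204  0.253 ] [ 0.001 -0.011  1.    -0.   ] 0.5424344332565911
top [-0.1014  0.1007  0.1277] th 0.755
side [-0.0798  0.1311  0.108 ] th 0.737
```

View pics/w8.png

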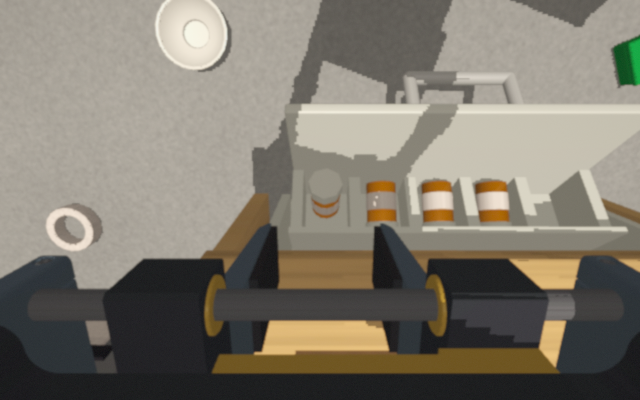

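```bash
cat >> h.py <<'E'
def pockets(th=.75):
    P=cloud(cap('wrist')).reshape(-1,3); B=np.c_[(P[:,:2]-O)@R.T,P[:,2]]
    hx=B[:,0]*np.cos(th)+(B[:,2]-.02)*np.sin(th); hz=-B[:,0]*np.sin(th)+(B[:,2]-.02)*np.cos(th)
    for k in range(5):
        m=(abs(B[:,1]-(k-2)*.06)<.02)&(hx>.006)&(hx<.066)&(hz>-.01)&(hz<.12)
        if m.sum()>50: t=m&(hz>np.percentile(hz[m],90)-.008); print(k,m.sum(),'hz pct',np.percentile(hz[m],[5,50,95]).round(3),'top centre',hx[t].mean().round(3),B[t,1].mean().round(3))
E
python3 -c "
from h import *
pockets()"
```

```text
0 1821 hz pct [0.004 0.048 0.064] top centre 0.022 -0.121
1 1455 hz pct [0.005 0.042 0.051] top centre 0.027 -0.062
2 1496 hz pct [0.006 0.042 0.051] top centre 0.027 -0.002
3 1441 hz pct [0.033 0.043 0.052] top centre 0.027 0.057
4 458 hz pct [0.003 0.004 0.006] top centre 0.026 0.131
```

All four are in their own pockets, 0 to 3. Next I close the flap by pushing the bar from the front with the fingers shut.

play_rows([
  [[0.185,0.15,0,0],[0.185,0.15,0,0],[0.185,0.15,0,0],[0.185,0.15,0,0],[0.185,0.15,0,0],[0.185,0.15,0,0],[0.185,0.15,0,0],[0.185,0.15,0.06,0],[0.185,0.15,0.12,0],[0.185,0.15,0.18,0],[0.185,0.15,0.22,0],[0.185,0.15,0.239,0],[0.185,0.15,0.239,0],[0.185,0.15,0.239,0]],
], grip=0)

```text
clock: 43.45
position: [0.386, 0.0092, 0.061]
tool_rot: [-0.0, -0.011, 1.0, 0.0]
ft_force: [0.1, -0.1, -0.0]
opening: 0.004
gripper_force: 0.0
```

```bash
python3 -c "
from h import *
s=ctrl.observe(); print(tob(s['position']).round(4),s['opening'])"
```

```text
[-0.1801 -0.0007  0.061 ] 0.004040349153237236
```

play_rows([
  [[-0.02,0,0,0],[-0.031,0,0,0],[-0.036,0,-0.008,0],[-0.041,0,-0.017,0],[-0.046,0,-0.025,0],[-0.052,0,-0.032,0],[-0.058,0,-0.039,0],[-0.064,0,-0.046,0],[-0.07,0,-0.052,0],[-0.077,0,-0.058,0],[-0.084,0,-0.064,0],[-0.092,0,-0.069,0],[-0.1,0,-0.074,0],[-0.108,0,-0.079,0],[-0.114,0,-0.083,0],[-0.12,0,-0.086,0],[-0.125,0,-0.09,0],[-0.125,0,-0.09,0],[-0.125,0,-0.09,0]],
])

```text
clock: 45.35
position: [0.4858, 0.0118, 0.1331]
tool_rot: [0.0, -0.011, 1.0, -0.0]
ft_force: [0.4, -0.3, -1.0]
opening: 0.006
gripper_force: 0.0
```

play_rows([
  [[-0.004,0,0,0],[-0.008,0,0,0],[-0.012,0,0,0],[-0.012,0,0,0]],
])

```text
clock: 45.75
position: [0.4947, 0.0121, 0.1329]
tool_rot: [-0.001, -0.011, 1.0, 0.0]
ft_force: [-5.4, -0.7, 2.4]
opening: 0.001
gripper_force: 2.5
```

play_rows([
  [[-0.003,0,0,0],[-0.006,0,0,0],[-0.008,0,0,0],[-0.008,0,0,0]],
])

```text
clock: 46.15
position: [0.4951, 0.0123, 0.1324]
tool_rot: [-0.006, -0.011, 1.0, 0.0]
ft_force: [-38.6, -4.7, 32.4]
opening: 0.009
gripper_force: 19.6
```

play_rows([
  [[0.02,0,0,0],[0.04,0,0,0],[0.04,0,-0.06,0],[0.04,0,-0.12,0],[0.04,0,-0.18,0],[0.04,0,-0.21,0],[0.04,0,-0.21,0],[0.04,0,-0.21,0]],
], grip=0.6)

```text
clock: 46.95
position: [0.4697, 0.0115, 0.3011]
tool_rot: [0.0, -0.011, 1.0, -0.0]
ft_force: [-0.2, 0.1, -0.5]
opening: 0.599
gripper_force: 0.0
```

```bash
python3 - <<'E'
from h import *
s=ctrl.observe(); print(tob(s['position']).round(4))
P=cloud(cap('wrist')).reshape(-1,3); B=np.c_[(P[:,:2]-O)@R.T,P[:,2]]
for n,P in (('w',P),('t',cloud(cap('top')).reshape(-1,3)),('s',cloud(cap('side')).reshape(-1,3))):
    B=np.c_[(P[:,:2]-O)@R.T,P[:,2]]
    h=B[(B[:,2]>.162)&(B[:,2]<.177)&(B[:,0]>-.04)&(B[:,0]<.02)&(abs(B[:,1])<.15)]; print(n,len(h),h.mean(0).round(4) if len(h) else '')
    b=B[(B[:,2]>.15)&(B[:,2]<.17)&(B[:,0]>-.075)&(B[:,0]<-.042)&(abs(B[:,1])<.04)]; print('bar',len(b),b.mean(0).round(4) if len(b) else '')
E
```

```text
[-9.630e-02 -3.000e-04  3.011e-01]
w 1855 [-0.0112 -0.0013  0.1677]
bar 1088 [-4.990e-02  1.000e-04  1.632e-01]
t 49 [-0.0045  0.0144  0.1691]
bar 0 
s 142 [-0.0037 -0.0533  0.169 ]
bar 34 [-0.0464  0.0176  0.163 ]
```

play_rows([
  [[-0.148,0.231,0,0],[-0.148,0.231,0,0],[-0.148,0.231,0,0],[-0.148,0.231,0,0],[-0.148,0.231,0,0],[-0.148,0.231,0,0],[-0.148,0.231,0,0],[-0.148,0.231,0,0],[-0.148,0.231,0,0]],
])

```text
clock: 48.0
position: [0.5834, 0.198, 0.3011]
tool_rot: [-0.0, -0.011, 1.0, -0.0]
ft_force: [-0.6, -0.6, 0.1]
opening: 0.606
gripper_force: 0.0
```

play_rows([
  [[0,0,0.06,0],[0,0,0.1,0],[0,0,0.121,0],[0,0,0.121,0],[0,0,0.121,0],[0,0,0.121,0]],
])

```text
clock: 48.6
position: [0.5845, 0.1988, 0.2059]
tool_rot: [0.001, -0.011, 1.0, 0.0]
ft_force: [-0.0, -0.3, 0.2]
opening: 0.599
gripper_force: 0.0
```

play_rows([
  [[0,0,0,0],[0,0,0,0],[0,0,0,0],[0,0,0,0],[0,0,0,0],[0,0,0,0]],
], grip=0, grip_force=25)

```text
clock: 49.2
position: [0.5837, 0.199, 0.2044]
tool_rot: [0.0, -0.011, 1.0, 0.0]
ft_force: [-0.1, 0.1, 1.4]
opening: 0.172
gripper_force: 25.0
```

play_rows([
  [[0,-0.012,0,0],[0,-0.025,0,0],[0,-0.037,0,0],[0,-0.05,0,0],[0,-0.06,0,0],[0,-0.064,0,0],[0,-0.064,0,0],[0,-0.064,0,0]],
])

```text
clock: 50.0
position: [0.5849, 0.1495, 0.2044]
tool_rot: [0.0, -0.011, 1.0, 0.002]
ft_force: [-0.5, 19.4, -0.4]
opening: 0.174
gripper_force: 25.0
```

play_rows([
  [[0,-0.002,0,0],[0,-0.003,0,0],[0,-0.003,0,0]],
])

```text
clock: 50.3
position: [0.5849, 0.1492, 0.2044]
tool_rot: [0.0, -0.011, 1.0, 0.004]
ft_force: [0.1, 35.6, -1.1]
opening: 0.173
gripper_force: 25.0
```

play_rows([
  [[0,0.004,0,0],[0,0.004,0,0],[0,0.004,0,0],[0,0.004,0,0],[0,0.004,-0.05,0],[0,0.004,-0.1,0],[0,0.004,-0.14,0],[0,0.004,-0.14,0],[0,0.004,-0.14,0]],
], grip=0.6)

```text
clock: 51.2
position: [0.585, 0.1482, 0.3166]
tool_rot: [0.0, -0.011, 1.0, -0.0]
ft_force: [-0.1, 0.4, -0.8]
opening: 0.601
gripper_force: 0.0
```

```bash
python3 - <<'E'
from h import *
s=ctrl.observe(); print(tob(s['position']).round(4),s['ft_force'])
near(.0222,.135,lo=.217,hi=.23)
P=cloud(cap('wrist')).reshape(-1,3); B=np.c_[(P[:,:2]-O)@R.T,P[:,2]]
b=B[(B[:,2]>.15)&(B[:,2]<.17)&(B[:,0]>-.075)&(B[:,0]<-.042)&(abs(B[:,1])<.04)]; print('bar',len(b),b.mean(0).round(4))
E
```

```text
[0.022  0.1337 0.3166] [-0.12332156  0.44260087 -0.82528061]
tcp [0.022  0.1337 0.3166] [ 0.    -0.011  1.    -0.   ] j6 -1.44
694 [0.0226 0.1347 0.2235] [0.0233 0.1347 0.2215]
bar 1242 [-0.0487  0.      0.1633]
```

```bash
python3 -c "
from h import *
print(order.hand_in())"
```

```text
the job is handed in; nothing more can be done
None
```

I put all four amber vials in their own pockets (0–3), shut the flap, slid the lock back home and handed the job in at about 51 s; no verdict came back.

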